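# Scrape the brass offcuts into the scrap pan and hold the pan up level

### The arm

A 6-joint arm with a two-finger parallel gripper is mounted at the origin on the work surface. World frame = base frame: x ahead of the robot, y to its left, z up, the work surface at z = 0. Lengths are in mm, angles in rad, forces in N, time in s.
With the tool pointing down it reaches from about 300 to 750 mm from the base axis. Payload 8.5 kg.
Tool frame: the origin (TCP) lies on the front face of the gripper's body, between the roots of the fingers; the fingertips stand 64 mm ahead of it and the grasp point (between the pads) lies 45 mm ahead of it; z points along the fingers, y is the line along which they close (so a half turn about z gives the same grasp; the last joint's range is limited). The gripper opens to 88 mm and grips with 3 to 60 N. Pads are 18 mm wide; open, the fingers measure 123 mm over their backs; the gripper's body (75 mm by 187 mm) begins 45 mm behind the grasp point.
Start: joints at [1.114, 0.381, 1.297, -0, 1.464, -0.215], TCP at [131.69, 533.984, 302.748] pointing down, gripper open.
Joint ranges: [-3.11, 3.11], [-0.89, 2.33], [0.22, 2.48], [-1.42, 4.56], [0.17, 2.85], [-2.88, 2.88]. Speed limits (rad/s): [2.39, 2.39, 3.14, 3.14, 3.14, 3.14].

### API

Orientations are given as a unit quaternion [w, x, y, z].
In Python, from workcell import observe, snapshot, sign_off gives the robot as it stands.
- The arm moves only by the tool arm_command, never from a script. Its argument "increments" is a list of rows, each a list of 7 numbers: the shift along the world's x, y, z in units of 200 mm (1.0 is 200 mm), then the turn, a rotation vector about the world's x, y, z in units of 45 degrees (1.0 is 45 degrees), then the opening, from 0 (shut) to 1 (fully open). A call has exactly 8 rows; each row is the pose to reach, as a shift and turn from the pose commanded when the call began; what a row does not reach only later rows make up. A row lasts 1/12 s, in which the tool goes at most 41.7 mm and 7.16 degrees, less where a joint would pass 70% of its speed; a pose out of reach is approached as far as the arm can. A call with a number of a shift or a turn outside -1 to 1 is refused whole. A call with a gripper value outside its range is refused whole. The fingers move at their own pace and stop on an object; "squeeze" is the grip in N (left out, the last holds). Time passes only in rows, so rows that repeat a pose let the fingers close, or fill a call up. It gives the time, the measured TCP pose, the force, the opening and the grip force at its end, in the units of the state.
- observe(): the state, without advancing time (a new reading comes with each control period).
- snapshot(name): name is "side" or "top" or "wrist"; returns a dict with "pixels" (384x512x3 uint8, red, green, blue), "range_z" (384x512 float32, mm along the optical axis (not along the pixel's ray), 0 where there is no reading), "fx", "fy", "cx", "cy" (pixels), "origin" and "attitude" of the camera in the world; the wrist camera has in their place "hand_eye" (4x4, takes a point from camera to tool coordinates, whose origin is the TCP and whose axes are the flange's). Camera axes: x right, y down, z forward; pixel columns grow to the right and rows downward; lengths in mm; the calibration is good to about 2 mm. A picture is of the moment at which its call begins: read the wrist's pose just before it.
- sign_off(): hands the job in; it is judged then, once.
The state is a dict: "time_s": time; "joint_positions": joint angles; "qvel": joint speeds; "joint_efforts": joint torques, N m; "position": TCP position; "tool_rot": TCP orientation; "contact_force": force on the tool from outside, world axes, zero at the start; "torque": the same for the moment, N m; "width": opening from 0.0 (shut) to 1.0 (fully open); "gripper_force": force on a finger pad.
Only numpy, scipy, OpenCV 4.12 (cv2) and the standard library are available. Lean on these libraries where they do the work, as an engineer would, in place of code of your own. Each camera call takes 0.05 s, during which the arm holds its last target. There are 200 camera calls.

### The job

With the wooden scraper block held in the gripper, not with the fingers, wipe the three loose brass offcuts off the steel-topped bench plate into the scrap pan standing on the bench against its edge, then set the scraper back down on the bench. Then lift the pan by its handle, keeping it level so that nothing spills, and finish while still holding it steady and level in the air, with its underside about 10 cm above the bench. Leave the jar, doming block and bench pin where they are.

Things in the scene. Friction and masses are not known exactly. Their poses are not given: they have to be found in the camera images.
- plate: Fixed bench plate: a steel slab on a wood block, 150 (x) by 120 (y) mm, flat top 60 mm above the bench, no rim. Origin at the centre of its underside, on the bench. Its -y side is the edge that the pan stands against; it may be yawed up to 0.35 rad.
- pan: Loose open scrap pan of bare aluminium, 160 (x) by 130 (y) mm outside, walls 4 mm thick and 40 mm high, floor 4 mm thick, 0.25 to 0.49 kg. It stands on the bench 2 to 7 mm from the plate's -y side, its axes nearly parallel to the plate's, so its rim is 20 mm below the plate's top. Origin at the centre of its underside, z up.
- pan_bar (a point): Centre of the pan's straight wooden carrying bar, 101 mm above the pan's origin. The bar is 14 mm wide and 14 mm high and runs along the pan's x over its middle, held by upright straps 22 mm wide at both ends (x = +-80 mm); open space below and beside it.
- scraper: Loose wooden scraper block, 78 mm high, standing on the bench either left or right of the plate. Its foot is 130 (x) by 30 (y) mm and 30 mm high; above it a grip ridge 110 (x) by 22 (y) mm goes up to the top, to be pinched across its 22 mm (along its y). Origin at the centre of its underside, z up. 0.11 to 0.22 kg.
- offcut_bar: Loose brass offcut, 20 (x) by 10 (y) mm, 8 mm thick, 13 to 14 g, on the plate. Origin at the centre of its underside.
- offcut_square: Loose brass offcut, 14 by 14 mm, 8 mm thick, 13 to 14 g, on the plate. Origin at the centre of its underside.
- offcut_disc: Loose brass disc, 16 mm in diameter, 8 mm thick, 13 to 14 g, lying flat on the plate. Origin at the centre of its underside. All three offcuts start at least 40 mm from the plate's +y edge and 20 mm from its ends in x.
- jar: Bystander: closed jar, 56 mm in diameter, 85 mm high, to the other side of the plate than the scraper. Origin at the centre of its underside.
- doming_block: Bystander: 50 mm steel doming cube with round hollows, at the far left. Origin at the centre of its underside.
- bench_pin: Bystander: flat notched wooden bench pin, about 125 by 65 by 18 mm, at the far right. Origin on its underside.
Things that resemble listed ones, but are neither listed nor needed, are in the scene too. Of the things that look like the pan, take the one that is farthest to the robot's left at the start. Of the things that look like the plate, take the one that is nearest to the robot's base at the start.

How it is judged (in metres and radians):
On the way, in this order (a step that is already met when the one before it is completed fails the run):
1. the gripper holds the scraper down at the plate's top (contact force between the fingers and scraper above 1 N and x of scraper in the frame of plate between -0.1 and 0.1 m and y of scraper in the frame of plate between -0.09 and 0.09 m and z of scraper in the frame of plate between 0.05 and 0.068 m), for 0.1 s.
2. all three offcuts are in the pan while it still stands on the bench (x of offcut_bar in the frame of pan between -0.079 and 0.079 m and y of offcut_bar in the frame of pan between -0.064 and 0.064 m and z of offcut_bar in the frame of pan between -0.005 and 0.033 m and x of offcut_square in the frame of pan between -0.079 and 0.079 m and y of offcut_square in the frame of pan between -0.064 and 0.064 m and z of offcut_square in the frame of pan between -0.005 and 0.033 m and x of offcut_disc in the frame of pan between -0.079 and 0.079 m and y of offcut_disc in the frame of pan between -0.064 and 0.064 m and z of offcut_disc in the frame of pan between -0.005 and 0.033 m and height (world z) of pan below 0.012 m), for 0.2 s.
At the end, for the whole second after the job is handed in: The gripper alone holds the pan still (under 30 mm/s), its underside 70 to 140 mm above the bench, tilted under 0.12 rad, touching only gripper and offcuts; all three offcuts lie inside it; the scraper rests on the bench (origin below 45 mm), out of the gripper (x of offcut_bar in the frame of pan between -0.079 and 0.079 m and y of offcut_bar in the frame of pan between -0.064 and 0.064 m and z of offcut_bar in the frame of pan between -0.005 and 0.033 m and x of offcut_square in the frame of pan between -0.079 and 0.079 m and y of offcut_square in the frame of pan between -0.064 and 0.064 m and z of offcut_square in the frame of pan between -0.005 and 0.033 m and x of offcut_disc in the frame of pan between -0.079 and 0.079 m and y of offcut_disc in the frame of pan between -0.064 and 0.064 m and z of offcut_disc in the frame of pan between -0.005 and 0.033 m and height (world z) of pan between 0.07 and 0.14 m and angle between pan's own z axis and vertical below 0.12 rad and linear speed of pan below 0.03 m/s and angular speed of pan below 0.2 rad/s and contact force between the fingers and pan above 1 N and contact force between pan and plate below 0.05 N and contact force between each of pan, the fingers and scraper below 0.05 N and contact force between pan and jar below 0.05 N and contact force between pan and doming_block below 0.05 N and contact force between pan and bench_pin below 0.05 N and height (world z) of scraper below 0.045 m and linear speed of scraper below 0.02 m/s); the arm keeps its last pose, push and grip.
It fails at once if the fingers touch an offcut (contact force between the fingers and offcut_bar above 0.5 N or contact force between the fingers and offcut_square above 0.5 N or contact force between the fingers and offcut_disc above 0.5 N).
It fails at once if the pan is tipped more than 0.3 rad (angle between pan's own z axis and vertical above 0.3 rad).
It fails at once if the jar, doming block or bench pin is pushed more than 30 mm away (distance of any of jar, doming_block, bench_pin from where it was at the start of the episode above 0.03 m).
It also fails if it takes over 64 s, if anything falls off the work surface, if the arm or the gripper's body presses on something with over 40 N, if the wrist force passes 120 N, or if a joint passes its speed limit or range.

## Working session

There is one attempt and no reset: what is moved stays moved. The work goes in short steps, Python scripts to look and compute and a tool call to move; the robot and the scene stay as the last step left them, time stands still between calls to the robot, and variables do not carry over. Pictures are saved under pics/ and viewed, at most 10 in all, crops included, and the job is handed in when it is done.

Besides the shell and the picture viewer there is one more tool, called after "Request:" in YAML: its name, and indented under it one key for each argument. arm_command: Moves the arm, as the interface text tells. Its arguments: {"type":"object","properties":{"increments":{"type":"array"},"squeeze":{"type":"number"}},"required":["increments"]}

```bash
mkdir -p pics; cat > h.py <<'E'
import numpy as np, cv2
from workcell import observe, snapshot, sign_off
from scipy.spatial.transform import Rotation as R
def rot(q):
    q=np.asarray(q,float)
    return q if q.shape==(3,3) else R.from_quat(np.r_[q[1:],q[0]]).as_matrix()
def cloud(s,st=None):
    z=s["range_z"].astype(float); v,u=np.mgrid[:384,:512]
    p=np.stack([(u-s["cx"])/s["fx"]*z,(v-s["cy"])/s["fy"]*z,z],-1)
    if "hand_eye" in s:
        H=np.array(s["hand_eye"]); p=p@H[:3,:3].T+H[:3,3]
        return p@rot(st["tool_rot"]).T+np.array(st["position"])
    return p@rot(s["attitude"]).T+np.array(s["origin"])
def save(s,n): cv2.imwrite(f"pics/{n}.png",cv2.cvtColor(s["pixels"],cv2.COLOR_RGB2BGR))
E
python3 - <<'E'
from h import *
st=observe();print(st)
for n in("top","side"):
    s=snapshot(n);save(s,n+"0");print({k:v for k,v in s.items() if k not in("pixels","range_z")})
    np.savez(n+"0.npz",c=cloud(s),p=s["pixels"],z=s["range_z"])
E
```

```text
{'time_s': 0.0, 'joint_positions': array([ 1.11370407e+00,  3.81174361e-01,  1.29821103e+00, -2.37956461e-06,
        1.46357244e+00, -2.15285339e-01]), 'qvel': array([ 0.0015627 , -0.00111083,  0.00091386, -0.00091578,  0.00136397,
       -0.0007535 ]), 'joint_efforts': array([ 2.00000122e-04, -4.37937820e+01, -2.24558437e+01,  7.13564479e-02,
        3.52505408e-02, -1.20776022e-04]), 'position': array([131.61772141, 533.84002901, 302.16609162]), 'tool_rot': array([-2.24063607e-04,  1.20608962e-01,  9.92699860e-01, -6.44766613e-04]), 'contact_force': array([-0.51101544,  0.33921899,  0.78199421]), 'torque': array([ 0.02146666, -0.01944916,  0.02688542]), 'gripper_force': 0.0, 'width': 0.9982346228532194}
{'fx': 479.81192338821205, 'fy': 479.81192338821205, 'cx': 252.03558207795234, 'cy': 195.76831656208134, 'origin': array([ 400.20449653,  -11.63705585, 1445.50869917]), 'attitude': array([ 0.06350035, -0.6944002 ,  0.71436605, -0.058798  ])}
{'fx': 359.79590793754926, 'fy': 359.79590793754926, 'cx': 254.71443828984232, 'cy': 193.69045895606155, 'origin': array([305.23415182, 536.91359835, 700.10697365]), 'attitude': array([ 0.11350798, -0.25104638,  0.88006973, -0.38674141])}
```

View pics/top0.png

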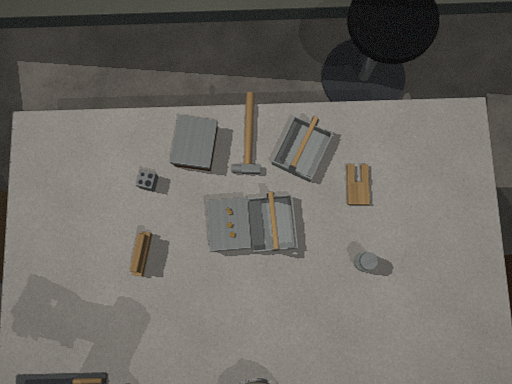

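View pics/side0.png

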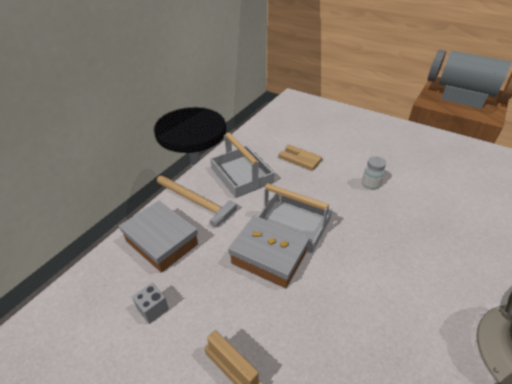

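The top view has +x up and +y left. The target plate is at about (228,222) with three offcuts at (228,211), (230,225) and (232,235). The target pan is at (275,222) with its bar around (273,220), the scraper at (141,253) and the jar at (367,261). The side view agrees. The look-alikes are the plate at (195,142) and the pan at (303,148).

```bash
python3 - <<'E'
from h import *
d=np.load("top0.npz");c=d["c"];hsv=cv2.cvtColor(d["p"],cv2.COLOR_RGB2HSV)
v,u=np.mgrid[:384,:512]
print("bench z",np.median(c[300:330,180:240,2]))
def rep(n,m,er=0):
    m=m.astype(np.uint8)
    k,l,s,_=cv2.connectedComponentsWithStats(m)
    i=1+np.argmax(s[1:,4]);q=c[l==i]
    r=cv2.minAreaRect(q[:,:2].astype(np.float32))
    print(n,len(q),"z",np.percentile(q[:,2],[5,50,95]).round(1),"rect",np.round(r[0],1),np.round(r[1],1),round(r[2],2))
    return l==i
def box(a,b,e,f): return (u>=a)&(u<b)&(v>=e)&(v<f)
Z=c[...,2]
rep("plate",box(195,262,185,262)&(Z>52)&(Z<74)&(c[...,1]>0))
rep("panbar",box(250,300,185,262)&(Z>90))
rep("panrim+",box(246,305,185,262)&(Z>30)&(Z<48))
rep("scr top",box(120,165,220,285)&(Z>68))
rep("scr all",box(120,165,220,285)&(Z>15))
rep("jar",box(345,390,240,280)&(Z>70))
rep("dom",box(130,165,160,195)&(Z>35))
br=(hsv[...,1]>110)&(hsv[...,0]<30)&box(205,250,195,252)
k,l,s,cc=cv2.connectedComponentsWithStats(br.astype(np.uint8))
for i in range(1,k):
    if s[i,4]>4: print("off",cc[i].round(1),s[i,4],c[l==i].mean(0).round(1))
s=np.load("side0.npz");c=s["c"];hsv=cv2.cvtColor(s["p"],cv2.COLOR_RGB2HSV);Z=c[...,2]
print("SIDE")
rep("plate",box(225,312,210,290)&(Z>55)&(Z<72))
rep("panbar",box(260,335,180,215)&(Z>90))
rep("rim",box(255,335,180,262)&(Z>36)&(Z<44))
rep("scr top",box(190,270,320,384)&(Z>72))
br=(hsv[...,1]>110)&(hsv[...,0]<30)&box(245,292,228,250)
k,l,st,cc=cv2.connectedComponentsWithStats(br.astype(np.uint8))
for i in range(1,k):
    if st[i,4]>4: print("off",cc[i].round(1),st[i,4],c[l==i].mean(0).round(1))
E
```

```text
bench z -1.018258194860664
plate 2086 z [54.3 59.2 64.9] rect [564.   64.5] [150.6 120. ] 3.05
panbar 309 z [100.5 107.  111.5] rect [521.5 -57.7] [ 54.7 253.6] 81.37
panrim+ 137 z [33.9 39.  44.4] rect [563.2 -27.2] [161.2  57.9] 2.21
scr top 312 z [71.1 76.2 80.8] rect [471.8 162.2] [359.7 109.1] 84.51
scr all 600 z [23.3 70.9 80.1] rect [454.4 162.1] [362.  129.7] 78.67
jar 259 z [78.2 84.1 89.4] rect [ 435.3 -181.5] [ 48.3 343.4] 3.65
dom 302 z [41.2 48.2 53.8] rect [706.6 309.5] [51.9 51.4] 76.43
off [229.  211.2] 20 [598.2  62.3  66.5]
off [229.2 224.8] 20 [558.3  62.4  65.6]
off [231.9 234.2] 21 [531.   55.4  66.3]
SIDE
plate 2757 z [58.5 60.7 63.3] rect [564.  69.] [151.5 122.2] 3.0
panbar 487 z [ 96.6 106.9 109.8] rect [412.4 200.7] [154.2 688.8] 30.29
rim 63 z [37.1 40.5 42.8] rect [643.1 -54.8] [  5.2 101.1] 4.34
scr top 859 z [75.2 78.3 80.4] rect [403.4 403.8] [ 69.5 323.4] 48.52
off [256.4 233.9] 25 [597.9  67.6  67.4]
off [271.5 240.8] 26 [557.4  67.9  68.4]
off [283.6 243.7] 29 [530.   60.7  68. ]
```

```bash
cat > m.py <<'E'
from h import *
v,u=np.mgrid[:384,:512]
def box(a,b,e,f): return (u>=a)&(u<b)&(v>=e)&(v<f)
def rep(n,c,m):
    m=(m&(c[...,2]<130)).astype(np.uint8)
    k,l,s,_=cv2.connectedComponentsWithStats(m)
    i=1+np.argmax(s[1:,4]);q=c[l==i]
    r=cv2.minAreaRect(q[:,:2].astype(np.float32))
    mu=np.median(q[:,:2],0);w=np.linalg.eigh(np.cov(q[:,:2].T))[1][:,1]
    print(n,len(q),"z",np.percentile(q[:,2],[5,50,95]).round(1),"rect",np.round(r[0],1),np.round(r[1],1),round(r[2],2),"mean",q[:,:2].mean(0).round(1),"axis",round(np.degrees(np.arctan2(w[1],w[0])),2))
E
python3 - <<'E'
from m import *
c=np.load("top0.npz")["c"];Z=c[...,2]
rep("bar",c,box(250,300,185,262)&(Z>94));rep("pan all",c,box(252,305,185,262)&(Z>15)&(Z<48))
rep("scr",c,box(120,165,220,285)&(Z>68));rep("scr all",c,box(120,165,220,285)&(Z>15));rep("jar",c,box(345,390,240,280)&(Z>70))
c=np.load("side0.npz")["c"];Z=c[...,2]
rep("bar",c,box(260,335,180,215)&(Z>94));rep("scr",c,box(190,270,320,384)&(Z>70))
E
```

```text
bar 306 z [100.6 107.  111.4] rect [565.6 -64.4] [163.7  20.3] 3.88 mean [564.9 -64.3] axis -176.1
pan all 179 z [19.1 37.3 42.4] rect [ 568.1 -103.2] [160.3  53.5] 4.0 mean [ 575.6 -116. ] axis -174.33
scr 311 z [71.1 76.2 80.7] rect [487.2 325.5] [ 24. 110.] 79.15 mean [486.2 324.9] axis 168.29
scr all 598 z [23.3 70.7 80.1] rect [486.9 324.1] [ 31.4 129.7] 78.67 mean [485.3 320.9] axis 168.05
jar 256 z [78.2 84.1 88.9] rect [ 444.6 -328.6] [47.2 47.6] 87.38 mean [ 444.5 -328.1] axis 116.32
bar 477 z [ 97.6 107.  109.8] rect [565.1 -57.8] [163.4  23. ] 4.71 mean [560.9 -57.3] axis -176.08
scr 873 z [73.6 78.3 80.3] rect [486.7 329.9] [ 22.7 110.5] 78.21 mean [483.5 331.7] axis 168.17
```

Request:
arm_command:
  increments:
    - [0.2, -0.1, 0, 0, 0, 0, 1]
    - [0.4, -0.2, 0, 0, 0, 0, 1]
    - [0.6, -0.35, 0, 0, 0, 0, 1]
    - [0.8, -0.45, 0, 0, 0, 0.04, 1]
    - [0.9, -0.5, 0, 0, 0, 0.045, 1]
    - [0.9, -0.5, 0, 0, 0, 0.045, 1]
    - [0.9, -0.5, 0, 0, 0, 0.045, 1]
    - [0.9, -0.5, 0, 0, 0, 0.045, 1]

```text
time_s: 0.77
position: [311.4, 434.0, 302.5]
tool_rot: [-0.0, 0.103, 0.995, -0.0]
contact_force: [0.1, 0.6, 0.8]
width: 0.996
gripper_force: 0.0
```

Request:
arm_command:
  increments:
    - [0.2, -0.12, 0, 0, 0, 0, 1]
    - [0.4, -0.24, 0, 0, 0, 0, 1]
    - [0.6, -0.36, 0, 0, 0, 0, 1]
    - [0.75, -0.48, 0, 0, 0, 0, 1]
    - [0.87, -0.53, 0, 0, 0, 0, 1]
    - [0.87, -0.53, 0, 0, 0, 0, 1]
    - [0.87, -0.53, 0, 0, 0, 0, 1]
    - [0.87, -0.53, 0, 0, 0, 0, 1]

```text
time_s: 1.43
position: [484.5, 329.1, 302.6]
tool_rot: [-0.0, 0.102, 0.995, -0.0]
contact_force: [-0.1, 0.4, 0.3]
width: 1.002
gripper_force: 0.0
```

```bash
python3 - <<'E'
from m import *
st=observe();s=snapshot("wrist");save(s,"w1");c=cloud(s,st);Z=c[...,2];print(st["time_s"],st["position"],st["tool_rot"])
print(np.array(s["hand_eye"]).round(3))
np.savez("w1.npz",c=c,p=s["pixels"])
q=(Z<200)&(Z>-30)&(s["range_z"]>0);print("bench",np.median(Z[q&(Z<20)]))
near=np.hypot(c[...,0]-487,c[...,1]-328)<100
rep("ridge",c,q&near&(Z>70));rep("all",c,q&near&(Z>15))
E
```

```text
1.4333 [484.51556097 329.1126914  302.60056092] [-4.07524343e-04  1.02225018e-01  9.94761217e-01 -1.40296451e-05]
[[ 1.0000e-03 -9.6100e-01 -2.7600e-01  7.1478e+01]
 [ 1.0000e+00  1.0000e-03 -1.0000e-03 -1.3920e+00]
 [ 1.0000e-03 -2.7600e-01  9.6100e-01 -8.1358e+01]
 [ 0.0000e+00  0.0000e+00  0.0000e+00  1.0000e+00]]
bench -0.7757632683928364
ridge 2235 z [75.3 77.1 78.3] rect [484.7 327.8] [ 21.9 108.8] 77.75 mean [481.8 328.1] axis 168.18
all 2930 z [28.2 76.7 78.2] rect [484.5 327.6] [ 30. 129.] 78.32 mean [476.7 329.2] axis 168.3
```

View pics/w1.png

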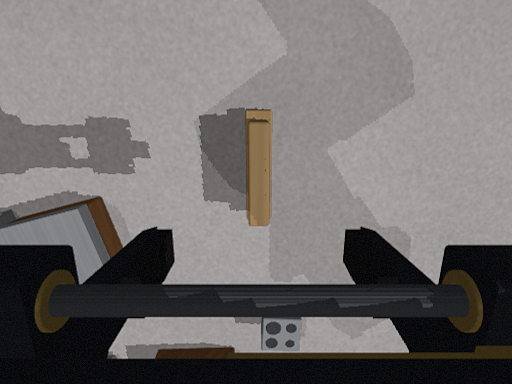

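The scraper is centred at (258,165) in the wrist view and lies upright between the fingers. It measures (484.6, 327.7) mm, with its top at 77 mm and a size of 129 × 30 mm, which match the given dimensions.

Request:
arm_command:
  increments:
    - [0, -0.007, -0.15, 0, 0, 0, 1]
    - [0, -0.007, -0.3, 0, 0, 0, 1]
    - [0, -0.007, -0.45, 0, 0, 0, 1]
    - [0, -0.007, -0.6, 0, 0, 0, 1]
    - [0, -0.007, -0.75, 0, 0, 0, 1]
    - [0, -0.007, -0.88, 0, 0, 0, 1]
    - [0, -0.007, -0.96, 0, 0, 0, 1]
    - [0, -0.007, -0.985, 0, 0, 0, 1]

```text
time_s: 2.15
position: [483.5, 327.5, 103.5]
tool_rot: [-0.002, 0.102, 0.995, -0.001]
contact_force: [-0.9, 0.5, -0.1]
width: 1.001
gripper_force: 0.0
```

Request:
arm_command:
  increments:
    - [0, 0, 0, 0, 0, 0, 0.15]
    - [0, 0, 0, 0, 0, 0, 0.15]
    - [0, 0, 0, 0, 0, 0, 0.1]
    - [0, 0, 0, 0, 0, 0, 0.1]
    - [0, 0, 0, 0, 0, 0, 0]
    - [0, 0, 0, 0, 0, 0, 0]
    - [0, 0, 0, 0, 0, 0, 0]
    - [0, 0, 0, 0, 0, 0, 0]
  squeeze: 35

```text
time_s: 2.82
position: [485.8, 326.5, 105.9]
tool_rot: [0.0, 0.103, 0.995, 0.0]
contact_force: [-0.2, 0.5, 0.2]
width: 0.419
gripper_force: 0.0
```

Request:
arm_command:
  increments:
    - [0, 0, 0, 0, 0, 0, 0]
    - [0, 0, 0, 0, 0, 0, 0]
    - [0, 0, 0.05, 0, 0, 0, 0]
    - [0, 0, 0.15, 0, 0, 0, 0]
    - [0, 0, 0.3, 0, 0, 0, 0]
    - [0, 0, 0.45, 0, 0, 0, 0]
    - [0, 0, 0.6, 0, 0, 0, 0]
    - [0, 0, 0.65, 0, 0, 0, 0]

```text
time_s: 3.48
position: [486.3, 326.9, 240.5]
tool_rot: [0.003, 0.103, 0.995, 0.002]
contact_force: [0.3, 0.2, -1.8]
width: 0.244
gripper_force: 34.4
```

Request:
arm_command:
  increments:
    - [0.05, -0.13, 0, 0, 0, 0.05, 0]
    - [0.1, -0.3, 0, 0, 0, 0.1, 0]
    - [0.2, -0.48, 0, 0, 0, 0.18, 0]
    - [0.28, -0.66, 0, 0, 0, 0.25, 0]
    - [0.34, -0.8, 0, 0, 0, 0.3, 0]
    - [0.378, -0.85, 0, 0, 0, 0.33, 0]
    - [0.378, -0.85, 0, 0, 0, 0.33, 0]
    - [0.378, -0.85, 0, 0, 0, 0.33, 0]

```text
time_s: 4.15
position: [561.1, 156.3, 235.0]
tool_rot: [-0.001, -0.025, 1.0, 0.0]
contact_force: [-0.2, 0.3, -1.6]
width: 0.247
gripper_force: 34.4
```

```bash
python3 - <<'E'
from m import *
st=observe();print(st["time_s"],st["position"],st["tool_rot"])
s=snapshot("wrist");save(s,"w2");c=cloud(s,st);np.savez("w2.npz",c=c,p=s["pixels"]);Z=c[...,2]
q=(s["range_z"]>0)
rep("plate",c,q&(Z>52)&(Z<64)&(c[...,0]>450))
s=snapshot("side");save(s,"s2");c=cloud(s);np.savez("s2.npz",c=c,p=s["pixels"])
E
python3 -c "
import cv2,numpy as np
cv2.imwrite('pics/ws2.png',np.hstack([cv2.resize(cv2.imread('pics/w2.png'),(400,300)),cv2.resize(cv2.imread('pics/s2.png'),(400,300))]))"
```

```text
4.15 [561.11855568 156.25392282 234.95689758] [-7.98167331e-04 -2.54475095e-02  9.99675838e-01  8.13656160e-05]
plate 20126 z [58.2 59.3 60.5] rect [558.3  65.9] [143.1 120.3] 3.23 mean [546.3  65.4] axis 166.71
```

View pics/ws2.png

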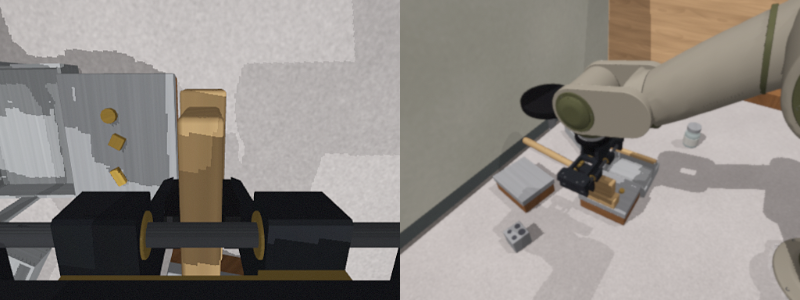

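The left half (wrist) shows the scraper held upright at about (203,180), parallel to the plate edge, with the offcuts at (108,116), (116,142) and (119,176). The right half (side) shows the arm over the plate.

```bash
python3 - <<'E'
from m import *
d=np.load("w2.npz");c=d["c"];hsv=cv2.cvtColor(d["p"],cv2.COLOR_RGB2HSV);Z=c[...,2]
w=box(225,290,110,250)&(Z>80)
for a in (115,125,132,140,150,165,180): print(a,c[a,255:262].mean(0).round(1))
br=(hsv[...,1]>110)&(hsv[...,0]<30)&box(115,175,125,250)
k,l,s,cc=cv2.connectedComponentsWithStats(br.astype(np.uint8))
for i in range(1,k):
    if s[i,4]>30: print("off",cc[i].round(1),s[i,4],c[l==i].mean(0).round(1),c[l==i].min(0).round(1),c[l==i].max(0).round(1))
E
```

```text
115 [495.5 151.4 157.6]
125 [500.3 151.7 159. ]
132 [503.8 151.8 158.9]
140 [505.4 151.9 179.4]
150 [506. 152. 205.]
165 [511.1 152.3 207.3]
180 [512.8 152.2 222.6]
off [138.8 147.7] 323 [529.4  57.1  67.7] [489.6  47.   59.1] [537.2 151.3 316.4]
off [149.3 181.1] 304 [556.5  64.6  68.6] [489.6  51.5  59.3] [566.3 151.3 316.4]
off [151.5 225.7] 302 [596.3  64.6  68.3] [489.6  53.6  58.6] [608.2 151.3 316.4]
```

Request:
arm_command:
  increments:
    - [0, -0.1, 0, 0, 0, 0, 0]
    - [0, -0.2, 0, 0, 0, 0, 0]
    - [0, -0.235, -0.05, 0, 0, 0, 0]
    - [0, -0.235, -0.15, 0, 0, 0, 0]
    - [0, -0.235, -0.24, 0, 0, 0, 0]
    - [0, -0.235, -0.3, 0, 0, 0, 0]
    - [0, -0.235, -0.32, 0, 0, 0, 0]
    - [0, -0.235, -0.325, 0, 0, 0, 0]

```text
time_s: 4.92
position: [560.7, 110.6, 170.1]
tool_rot: [-0.001, -0.027, 1.0, 0.0]
contact_force: [0.2, -0.4, -2.0]
width: 0.246
gripper_force: 34.4
```

Request:
arm_command:
  increments:
    - [0, 0, -0.002, 0, 0, 0, 0]
    - [0, 0, -0.004, 0, 0, 0, 0]
    - [0, 0, -0.006, 0, 0, 0, 0]
    - [0, 0, -0.008, 0, 0, 0, 0]
    - [0, 0, -0.01, 0, 0, 0, 0]
    - [0, 0, -0.01, 0, 0, 0, 0]
    - [0, 0, -0.01, 0, 0, 0, 0]
    - [0, 0, -0.01, 0, 0, 0, 0]

```text
time_s: 5.58
position: [561.3, 109.5, 168.8]
tool_rot: [0.0, -0.026, 1.0, -0.0]
contact_force: [-0.5, -0.4, -1.8]
width: 0.247
gripper_force: 34.4
```

Request:
arm_command:
  increments:
    - [0, 0, -0.003, 0, 0, 0, 0]
    - [0, 0, -0.005, 0, 0, 0, 0]
    - [0, 0, -0.007, 0, 0, 0, 0]
    - [0, 0, -0.009, 0, 0, 0, 0]
    - [0, 0, -0.011, 0, 0, 0, 0]
    - [0, 0, -0.012, 0, 0, 0, 0]
    - [0, 0, -0.012, 0, 0, 0, 0]
    - [0, 0, -0.012, 0, 0, 0, 0]

```text
time_s: 6.25
position: [561.3, 109.6, 166.3]
tool_rot: [-0.0, -0.026, 1.0, -0.0]
contact_force: [-0.7, -0.1, -1.4]
width: 0.247
gripper_force: 34.4
```

Request:
arm_command:
  increments:
    - [0.002, -0.04, 0, 0, 0, 0, 0]
    - [0.005, -0.09, 0, 0, 0, 0, 0]
    - [0.008, -0.14, 0, 0, 0, 0, 0]
    - [0.01, -0.2, 0, 0, 0, 0, 0]
    - [0.014, -0.27, 0, 0, 0, 0, 0]
    - [0.019, -0.36, 0, 0, 0, 0, 0]
    - [0.024, -0.46, 0, 0, 0, 0, 0]
    - [0.027, -0.52, 0, 0, 0, 0, 0]

```text
time_s: 6.92
position: [566.8, 2.8, 166.4]
tool_rot: [0.0, -0.026, 1.0, -0.0]
contact_force: [0.6, -0.2, -1.5]
width: 0.25
gripper_force: 34.4
```

```bash
python3 - <<'E'
from m import *
st=observe();print(st["time_s"],st["position"],st["contact_force"])
s=snapshot("side");save(s,"s3")
s2=snapshot("wrist");save(s2,"w3")
a=cv2.imread("pics/s3.png")[170:290,200:360]
cv2.imwrite("pics/sw3.png",np.hstack([cv2.resize(a,(400,300)),cv2.resize(cv2.imread("pics/w3.png"),(400,300))]))
E
```

```text
6.9167 [566.78959287   2.81833453 166.36664729] [ 0.58171769 -0.16037108 -1.45786283]
```

View pics/sw3.png

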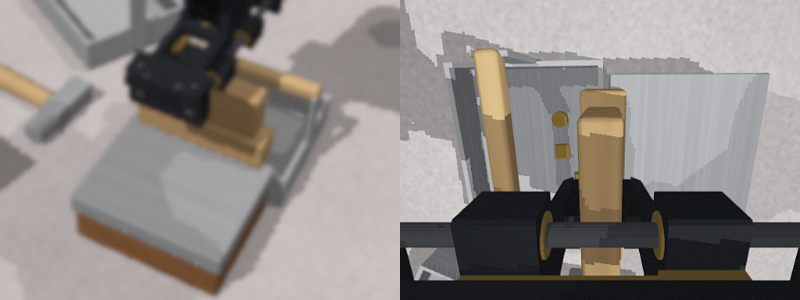

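Left (side): the plate top is empty. Right (wrist): the disc at (560,119) and the square at (562,151) are in the pan, and the bar is partly hidden at (577,175). I'll raise the scraper and check all three.

Request:
arm_command:
  increments:
    - [0, 0, 0.05, 0, 0, 0, 0]
    - [0, 0, 0.15, 0, 0, 0, 0]
    - [0, 0.05, 0.28, 0, 0, 0, 0]
    - [0, 0.2, 0.36, 0, 0, 0, 0]
    - [0, 0.35, 0.4, 0, 0, 0, 0]
    - [0, 0.45, 0.4, 0, 0, 0, 0]
    - [0, 0.5, 0.4, 0, 0, 0, 0]
    - [0, 0.5, 0.4, 0, 0, 0, 0]

```text
time_s: 7.68
position: [566.2, 107.9, 246.7]
tool_rot: [0.0, -0.028, 1.0, 0.0]
contact_force: [0.2, -0.1, -1.8]
width: 0.248
gripper_force: 34.4
```

```bash
python3 - <<'E'
from m import *
st=observe();print(st["time_s"],st["position"])
s=snapshot("wrist");save(s,"w4");c=cloud(s,st);np.savez("w4.npz",c=c,p=s["pixels"]);hsv=cv2.cvtColor(s["pixels"],cv2.COLOR_RGB2HSV);Z=c[...,2]
br=(hsv[...,1]>110)&(hsv[...,0]<30)&(s["range_z"]>0)&(c[...,1]<60)&(Z<130)
k,l,t,cc=cv2.connectedComponentsWithStats(br.astype(np.uint8))
for i in range(1,k):
    if t[i,4]>15: print(cc[i].round(1),t[i,4],np.median(c[l==i],0).round(1))
E
```

```text
7.6833 [566.17422957 107.89621272 246.7382453 ]
[ 34.4 147.5] 1824 [530.8 -58.8 103. ]
[  5. 107.] 75 [507.2 -71.7 106.9]
[112.6 134.9] 211 [534.8 -43.   11.3]
[ 19.6 162.4] 190 [547.6 -67.8 107.2]
[117.2 166. ] 190 [566.8 -40.4  11.2]
[135.3 196.9] 172 [599.2 -22.8  13. ]
```

View pics/w4.png

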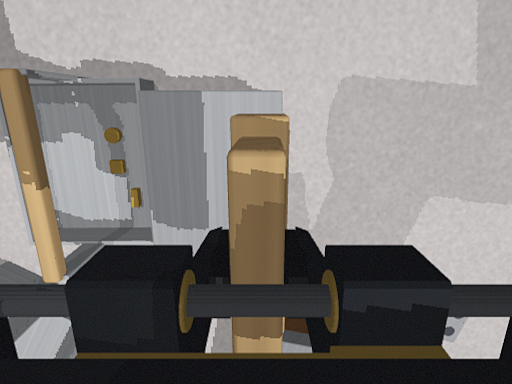

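All three offcuts are inside the pan, at (112,135), (117,166) and (135,197). Their tops measure 11–13 mm, against 12 mm expected on the pan floor. Next I put the scraper back on the bench.

Request:
arm_command:
  increments:
    - [-0.04, 0.1, 0, 0, 0, 0, 0]
    - [-0.1, 0.25, 0, 0, 0, 0, 0]
    - [-0.17, 0.43, 0, 0, 0, 0, 0]
    - [-0.24, 0.61, 0, 0, 0, 0, 0]
    - [-0.31, 0.78, 0, 0, 0, 0, 0]
    - [-0.37, 0.92, 0, 0, 0, 0, 0]
    - [-0.4, 1.0, 0, 0, 0, 0, 0]
    - [-0.4, 1.0, 0, 0, 0, 0, 0]

```text
time_s: 8.4
position: [485.6, 307.2, 246.1]
tool_rot: [-0.0, -0.028, 1.0, 0.0]
contact_force: [-0.2, 0.8, -1.7]
width: 0.248
gripper_force: 34.4
```

Request:
arm_command:
  increments:
    - [0, 0, -0.05, 0, 0, 0, 0]
    - [0, 0, -0.2, 0, 0, 0, 0]
    - [0, 0, -0.35, 0, 0, 0, 0]
    - [0, 0, -0.5, 0, 0, 0, 0]
    - [0, 0, -0.6, 0, 0, 0, 0]
    - [0, 0, -0.65, 0, 0, 0, 0]
    - [0, 0, -0.68, 0, 0, 0, 0]
    - [0, 0, -0.68, 0, 0, 0, 0]

```text
time_s: 9.07
position: [487.1, 304.6, 109.5]
tool_rot: [-0.001, -0.026, 1.0, -0.0]
contact_force: [0.2, 0.9, -2.0]
width: 0.244
gripper_force: 34.4
```

Request:
arm_command:
  increments:
    - [0, 0, -0.005, 0, 0, 0, 0]
    - [0, 0, -0.01, 0, 0, 0, 0]
    - [0, 0, -0.013, 0, 0, 0, 0]
    - [0, 0, -0.016, 0, 0, 0, 0]
    - [0, 0, -0.018, 0, 0, 0, 0]
    - [0, 0, -0.02, 0, 0, 0, 0]
    - [0, 0, -0.02, 0, 0, 0, 0]
    - [0, 0, -0.02, 0, 0, 0, 0]

```text
time_s: 9.73
position: [486.7, 305.6, 106.4]
tool_rot: [0.0, -0.026, 1.0, 0.0]
contact_force: [0.7, -0.1, -2.2]
width: 0.249
gripper_force: 34.4
```

Request:
arm_command:
  increments:
    - [0, 0, -0.003, 0, 0, 0, 0]
    - [0, 0, -0.004, 0, 0, 0, 0]
    - [0, 0, -0.004, 0, 0, 0, 0.27]
    - [0, 0, -0.004, 0, 0, 0, 0.3]
    - [0, 0, -0.004, 0, 0, 0, 0.4]
    - [0, 0, -0.004, 0, 0, 0, 0.6]
    - [0, 0, -0.004, 0, 0, 0, 0.8]
    - [0, 0, -0.004, 0, 0, 0, 1]

```text
time_s: 10.4
position: [486.7, 305.6, 105.5]
tool_rot: [-0.0, -0.026, 1.0, -0.0]
contact_force: [0.2, 0.3, -0.2]
width: 0.577
gripper_force: 0.0
```

Request:
arm_command:
  increments:
    - [0, 0, 0, 0, 0, 0, 1]
    - [0, 0, 0.05, 0, 0, 0, 1]
    - [0, 0, 0.15, 0, 0, 0, 1]
    - [0, 0, 0.3, 0, 0, 0, 1]
    - [0, 0, 0.5, 0, 0, 0, 1]
    - [0, 0, 0.68, 0, 0, 0, 1]
    - [0, 0, 0.8, 0, 0, 0, 1]
    - [0, 0, 0.8, 0, 0, 0, 1]

```text
time_s: 11.07
position: [487.6, 306.0, 271.9]
tool_rot: [0.005, -0.026, 1.0, 0.002]
contact_force: [0.2, 0.4, 0.7]
width: 1.0
gripper_force: 0.0
```

```bash
python3 - <<'E'
from m import *
s=snapshot("side");c=cloud(s);Z=c[...,2]
rep("scr",c,(s["range_z"]>0)&(Z>15)&(abs(c[...,0]-487)<90)&(abs(c[...,1]-305)<60))
E
```

```text
scr 1654 z [21.3 58.1 79.6] rect [486.7 309. ] [129.6  29.8] 3.46 mean [475.4 314.3] axis -173.68
```

Request:
arm_command:
  increments:
    - [0.04, -0.1, 0, 0, 0, 0, 1]
    - [0.1, -0.27, 0, 0, 0, 0, 1]
    - [0.17, -0.45, 0, 0, 0, 0, 1]
    - [0.24, -0.63, 0, 0, 0, 0, 1]
    - [0.31, -0.81, 0, 0, 0, 0, 1]
    - [0.39, -0.98, 0, 0, 0, 0, 1]
    - [0.39, -1.0, 0, 0, 0, 0, 1]
    - [0.39, -1.0, 0, 0, 0, 0, 1]

```text
time_s: 11.78
position: [564.8, 103.8, 264.3]
tool_rot: [-0.001, -0.025, 1.0, 0.0]
contact_force: [-0.2, 0.1, -0.3]
width: 0.998
gripper_force: 0.0
```

Request:
arm_command:
  increments:
    - [0, -0.15, 0, 0, 0, 0, 1]
    - [0, -0.33, 0, 0, 0, 0, 1]
    - [0, -0.51, 0, 0, 0, 0, 1]
    - [0, -0.69, 0, 0, 0, 0, 1]
    - [0, -0.8, 0, 0, 0, 0, 1]
    - [0, -0.83, 0, 0, 0, 0, 1]
    - [0, -0.83, 0, 0, 0, 0, 1]
    - [0, -0.83, 0, 0, 0, 0, 1]

```text
time_s: 12.45
position: [564.5, -58.8, 265.2]
tool_rot: [-0.0, -0.027, 1.0, 0.0]
contact_force: [0.2, 0.8, -0.1]
width: 0.998
gripper_force: 0.0
```

```bash
python3 - <<'E'
from m import *
st=observe();print(st["time_s"],st["position"],st["tool_rot"])
s=snapshot("wrist");save(s,"w5");c=cloud(s,st);Z=c[...,2];q=(s["range_z"]>0)&(abs(c[...,0]-565)<150)&(abs(c[...,1]+61)<90)
print("bench",np.median(Z[q&(Z<3)]))
rep("bar",c,q&(Z>97)&(Z<125))
rep("rim",c,q&(Z>34)&(Z<45));rep("pan",c,q&(Z>6)&(Z<45))
hsv=cv2.cvtColor(s["pixels"],cv2.COLOR_RGB2HSV)
br=(hsv[...,1]>110)&(hsv[...,0]<30)&q&(Z<40)
k,l,t,cc=cv2.connectedComponentsWithStats(br.astype(np.uint8))
for i in range(1,k):
    if t[i,4]>15: print(cc[i].round(1),t[i,4],np.median(c[l==i],0).round(1))
E
```

```text
12.45 [564.47703767 -58.77470502 265.23841037] [-4.12718069e-04 -2.68812200e-02  9.99638463e-01  4.16379580e-04]
bench -0.506238048475609
bar 3459 z [104.3 106.9 108.2] rect [563.2 -63.1] [163.   21.6] 3.83 mean [555.7 -63.7] axis -176.18
rim 1250 z [35.2 39.1 40.4] rect [ 566.1 -100.8] [160.4  55.1] 3.99 mean [ 565.8 -115.1] axis -174.54
pan 3072 z [ 9.5 30.6 40.6] rect [560.6 -21.8] [160.1  66.1] 3.74 mean [568.2  -7.6] axis 178.57
[321.6 164.6] 454 [551.1   7.3  19.4]
[274.  143.5] 163 [534.9 -44.8  11.2]
[274.2 172.6] 151 [566.8 -42.2  11.2]
[287.9 201.5] 121 [598.6 -24.7  13. ]
```

View pics/w5.png

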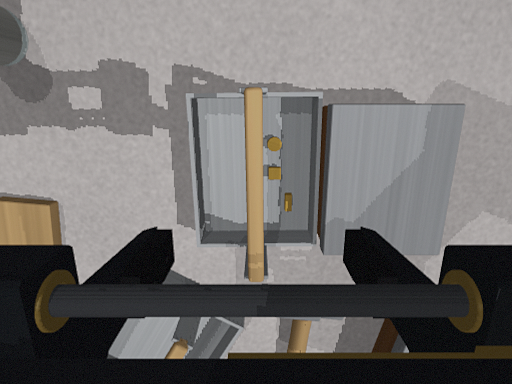

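The bar runs vertically at about column 255 and measures (563.3, −63.2), top at 107 mm, yaw 3.8°. The offcuts are at (274,143), (274,173) and (288,201), still in the pan. Next I descend on the bar and grip it.

Request:
arm_command:
  increments:
    - [0, -0.022, -0.02, 0, 0, 0.017, 1]
    - [-0.003, -0.022, -0.1, 0, 0, 0.017, 1]
    - [-0.003, -0.022, -0.2, 0, 0, 0.017, 1]
    - [-0.003, -0.022, -0.32, 0, 0, 0.017, 1]
    - [-0.003, -0.022, -0.44, 0, 0, 0.017, 1]
    - [-0.003, -0.022, -0.54, 0, 0, 0.017, 1]
    - [-0.003, -0.022, -0.59, 0, 0, 0.017, 1]
    - [-0.003, -0.022, -0.6, 0, 0, 0.017, 1]

```text
time_s: 13.17
position: [563.5, -63.9, 143.8]
tool_rot: [-0.002, -0.034, 0.999, 0.001]
contact_force: [0.3, 0.8, 0.4]
width: 0.999
gripper_force: 0.0
```

Request:
arm_command:
  increments:
    - [0, 0, 0, 0, 0, 0, 0.25]
    - [0, 0, 0, 0, 0, 0, 0.25]
    - [0, 0, 0, 0, 0, 0, 0.25]
    - [0, 0, 0, 0, 0, 0, 0.25]
    - [0, 0, 0, 0, 0, 0, 0.25]
    - [0, 0, 0, 0, 0, 0, 0.25]
    - [0, 0, 0, 0, 0, 0, 0.25]
    - [0, 0, 0, 0, 0, 0, 0.25]
  squeeze: 20

```text
time_s: 13.83
position: [564.1, -64.8, 145.7]
tool_rot: [0.0, -0.033, 0.999, -0.0]
contact_force: [0.2, -0.8, -0.2]
width: 0.42
gripper_force: 0.0
```

Request:
arm_command:
  increments:
    - [0, 0, 0, 0, 0, 0, 0.22]
    - [0, 0, 0, 0, 0, 0, 0.19]
    - [0, 0, 0, 0, 0, 0, 0.16]
    - [0, 0, 0, 0, 0, 0, 0.13]
    - [0, 0, 0, 0, 0, 0, 0.1]
    - [0, 0, 0, 0, 0, 0, 0]
    - [0, 0, 0, 0, 0, 0, 0]
    - [0, 0, 0, 0, 0, 0, 0]

```text
time_s: 14.5
position: [564.0, -64.7, 145.5]
tool_rot: [-0.0, -0.033, 0.999, 0.0]
contact_force: [0.1, 3.1, -0.1]
width: 0.153
gripper_force: 20.0
```

Request:
arm_command:
  increments:
    - [0, 0, 0, 0, 0, 0, 0]
    - [0, 0, 0, 0, 0, 0, 0]
    - [0, 0, 0, 0, 0, 0, 0]
    - [0, 0, 0.005, 0, 0, 0, 0]
    - [0, 0, 0.01, 0, 0, 0, 0]
    - [0, 0, 0.02, 0, 0, 0, 0]
    - [0, 0, 0.03, 0, 0, 0, 0]
    - [0, 0, 0.04, 0, 0, 0, 0]
  squeeze: 58

```text
time_s: 15.17
position: [564.1, -65.0, 153.7]
tool_rot: [-0.0, -0.033, 0.999, -0.0]
contact_force: [0.3, -1.2, -4.0]
width: 0.149
gripper_force: 58.0
```

Request:
arm_command:
  increments:
    - [0, -0.005, 0.02, 0, 0, 0, 0]
    - [0, -0.015, 0.05, 0, 0, 0, 0]
    - [0, -0.03, 0.09, 0, 0, 0, 0]
    - [0, -0.05, 0.13, 0, 0, 0, 0]
    - [0, -0.07, 0.17, 0, 0, 0, 0]
    - [0, -0.085, 0.21, 0, 0, 0, 0]
    - [0, -0.095, 0.25, 0, 0, 0, 0]
    - [0, -0.1, 0.28, 0, 0, 0, 0]

```text
time_s: 15.83
position: [564.2, -85.3, 210.8]
tool_rot: [0.0, -0.033, 0.999, -0.0]
contact_force: [0.7, -0.0, -3.4]
width: 0.139
gripper_force: 58.0
```

Request:
arm_command:
  increments:
    - [0, 0, 0.04, 0, 0, 0, 0]
    - [0, 0, 0.08, 0, 0, 0, 0]
    - [0, 0, 0.12, 0, 0, 0, 0]
    - [0, 0, 0.15, 0, 0, 0, 0]
    - [0, 0, 0.17, 0, 0, 0, 0]
    - [0, 0, 0.18, 0, 0, 0, 0]
    - [0, 0, 0.18, 0, 0, 0, 0]
    - [0, 0, 0.18, 0, 0, 0, 0]

```text
time_s: 16.5
position: [564.0, -84.8, 245.3]
tool_rot: [-0.0, -0.033, 0.999, 0.0]
contact_force: [0.1, -0.4, -4.2]
width: 0.149
gripper_force: 58.0
```

Request:
arm_command:
  increments:
    - [0, 0, 0, 0, 0, 0, 0]
    - [0, 0, 0, 0, 0, 0, 0]
    - [0, 0, 0, 0, 0, 0, 0]
    - [0, 0, 0, 0, 0, 0, 0]
    - [0, 0, 0, 0, 0, 0, 0]
    - [0, 0, 0, 0, 0, 0, 0]
    - [0, 0, 0, 0, 0, 0, 0]
    - [0, 0, 0, 0, 0, 0, 0]

```text
time_s: 17.17
position: [564.1, -84.8, 245.5]
tool_rot: [-0.0, -0.033, 0.999, 0.0]
contact_force: [1.0, -0.4, -4.6]
width: 0.143
gripper_force: 58.0
```

```bash
python3 - <<'E'
from m import *
st=observe();print(st["time_s"],st["position"],st["tool_rot"])
s=snapshot("wrist");save(s,"w6");c=cloud(s,st);Z=c[...,2];q=(s["range_z"]>0)
hsv=cv2.cvtColor(s["pixels"],cv2.COLOR_RGB2HSV)
k,l,t,cc=cv2.connectedComponentsWithStats(((hsv[...,1]>110)&(hsv[...,0]<30)&q&(Z>95)&(Z<150)&(v<240)).astype(np.uint8))
for i in range(1,k):
    if t[i,4]>15: print(cc[i].round(1),t[i,4],np.median(c[l==i],0).round(1))
m=q&(Z>130)&(Z<150)&(v<250)&(abs(c[...,0]-565)<110)&(abs(c[...,1]+85)<90)
p=c[m];A=np.c_[p[:,:2],np.ones(len(p))]
f=q&(Z>98)&(Z<110)&(v<250)&(abs(c[...,0]-565)<70)&(abs(c[...,1]+85)<55)
p=c[f];A=np.c_[p[:,:2],np.ones(len(p))];w=np.linalg.lstsq(A,p[:,2],rcond=None)[0];print("floor",len(p),p[:,2].mean(),"tilt",w[:2],"rim",np.median(c[m][:,2]))
s2=snapshot("side");save(s2,"s6")
cv2.imwrite("pics/ws6.png",np.hstack([cv2.resize(cv2.imread('pics/w6.png'),(400,300)),cv2.resize(cv2.imread('pics/s6.png'),(400,300))]))
E
```

```text
17.1667 [564.08311072 -84.82440975 245.54665596] [-1.34039587e-05 -3.30305266e-02  9.99454343e-01  9.00345845e-06]
[287.4 166.2] 378 [534.7 -67.5 111.4]
[286.6 208.9] 348 [566.4 -65.1 111.3]
[306.7 238.3] 16 [590.1 -47.3 108.8]
floor 14010 103.48627474911662 tilt [-0.0005433   0.00255859] rim 139.12123688740172
```

View pics/ws6.png

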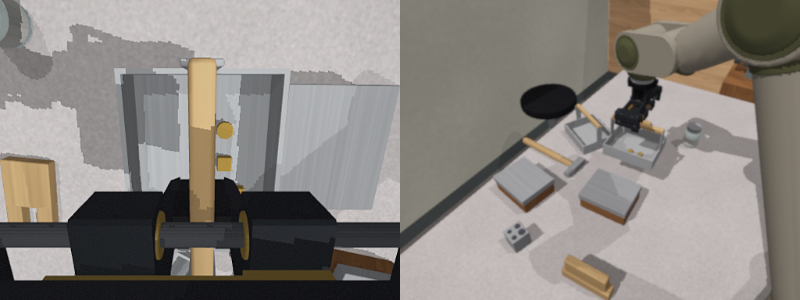

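The pan hangs level: its floor tilt is under 0.003 rad and its underside is at about 100 mm. The offcuts are in it at (225,130), (224,163) and (239,188) in the left half. The right half shows the scraper standing alone on the bench at (587,275).

```bash
python3 -c "
from workcell import sign_off
print(sign_off())"
```

```text
the job is handed in; nothing more can be done
None
```

The job is handed in (no verdict was returned): all three offcuts were wiped into the pan with the scraper, the scraper stands on the bench, and the pan is held level about 100 mm above the bench, at 17 s of the 64 s allowed.

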